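Lower the copper globe into the pickle pot

TASK

Bring the freshly soldered copper globe to the bottom of the pot: raise the lift with the wooden knob until it is fully up, roll the globe gently along the track into the basket without lifting the globe, then lower the lift slowly all the way down and let go. The thin globe must never be dropped, flung or pressed hard, and the other things on the table stay where they are.

Things in the scene. Friction and masses are not known exactly. Their poses are not given: they have to be found in the camera images.
- rig: Fixed rig in one line: white crock pot, track, guide tube. Origin on the table under the pot's axis; +y from the pot along the track, z up. Pot: rim 132 mm high, outer radius 88, wall 5, inner floor 20 high; lugs at +x and -x out to 115. Guide tube at y = -122, radius 9, top 138 high.
- track_end (a point): Track: two level off-white boards, each 240 mm long, 36 wide, 18 thick, tops 152 above the table, side by side 26 mm apart, leaving a slot open at both ends, from y = 36 to 276 mm in the rig's frame at x = 0. This point: centre of the slot at the end over the pot, at board-top height.
- track_start (a point): Centre of the track's slot at its other, outer end, at board-top height.
- lift (a joint): Position of the lift, m: 0 = fully raised (basket level with the track), 0.10 = fully down in the pot (the value grows as it goes down). Slides vertically, moved by its knob with about 3 N down or 6 N up, and stays where it is left.
- knob (a point): Centre of the lift's upright dark wooden knob, a cylinder 28 mm in diameter and 42 mm tall, on top of the sliding rod above the guide tube (273 mm above the table when the lift is raised). A thin crossbar (6 mm) leaves the rod 28 mm below this point towards the pot and carries the basket's hanger. This point moves with the lift.
- basket (a point): Centre of the upper face of the lift's basket floor, on the pot's axis (139 mm above the table when raised). Steel wire basket, 58 mm across, 32 mm high round the back and sides, with a 6 mm lip and otherwise open on the track side; its hanger rises 29 mm from the axis on the side away from the track.
- globe_center (a point): Centre of the hollow thin copper globe, 40 mm in diameter, that lies in the track's slot, its centre 15 mm above the board tops; it rolls freely along the slot.
- jar: Bystander: closed glass jar with a steel cap, 64 mm across, 90 mm tall, stands beyond the track. Origin at the middle of its underside.
- brick: Bystander: off-white firebrick, 110 x 70 x 50 mm, lies beyond the pot. Origin at the middle of its underside.
- dish: Bystander: small open copper bowl, 80 mm across, 30 mm high, on the robot's side of the track. Origin at the middle of its underside.
- hammer: Bystander: hammer lying on the left of the table. Origin at the middle of its underside.
- file: Bystander: screwdriver lying on the right of the table. Origin at the middle of its underside.
- tin: Bystander: tin can, 70 mm across, 100 mm tall, far left. Origin at the middle of its underside.
Not all that is in view belongs to the job. What is shaped like the part that bears globe_center but green or yellow is not meant.

How it is judged:
By the outcome, as a careful person would: the job done as asked, in the order asked, and still so for the second after the job is handed in, with the robot touching nothing.
It also fails if it takes over 64 s, if anything falls off the work surface, if the arm or the gripper's body presses on something with over 40 N, if the wrist force passes 120 N, or if a joint passes its speed limit or range.

ROBOT

A 6-joint arm with a two-finger parallel gripper is mounted at the origin on the work surface. World frame = base frame: x ahead of the robot, y to its left, z up, the work surface at z = 0. Lengths are in mm, angles in rad, forces in N, time in s.
With the tool pointing down it reaches from about 275 to 975 mm from the base axis. Payload 8.4 kg.
Tool frame: the origin (TCP) lies on the centre line of the jaws, within the pads' length; the fingertips stand 8 mm ahead of it and the grasp point (between the pads) lies 11 mm behind it; z points along the fingers, y is the direction in which the jaws open and shut (so a half turn about z gives the same grasp; the last joint's range is limited). The gripper opens to 92 mm and grips with 3 to 60 N. Pads are 20 mm wide; open, the fingers measure 128 mm over their backs; the gripper's body (75 mm by 189 mm) begins 69 mm behind the grasp point.
Start: joints at [-1.308, 0.353, 1.633, -0, 1.155, -0.002], TCP at [163.571, -603.218, 222.583] pointing down, gripper open.
Joint ranges: [-2.63, 2.63], [-0.92, 2.1], [0.06, 2.66], [-1.3, 4.44], [0, 2.69], [-3.02, 3.02]. Speed limits (rad/s): [2.22, 2.22, 2.79, 3.14, 3.14, 3.14].

INTERFACE

Orientations are given as a unit quaternion [x, y, z, w].
In Python, from workcell import * gives the robot as it stands.
- The arm moves only by the shell command python3 -m crank 'ROWS' [FORCE]. ROWS is JSON, a list of rows, each a list of 3 entries, a list of its own where there are three numbers: the turn, a rotation vector about the tool's x, y, z in rad, then the shift along the tool's x, y, z in m, then the finger opening in m, from 0 to 0.0919. In form: [[[ax, ay, az], [tx, ty, tz], grip], ...]. A call has 1 to 20 rows; each row is the pose to reach, as a shift and turn from the pose measured when the call began, along the tool's axes at that moment; what a row does not reach only later rows make up. A row lasts 1/12 s, in which the tool goes at most 41.7 mm and 7.16 degrees, less where a joint would pass 70% of its speed; a pose out of reach is approached as far as the arm can. A call with a gripper value outside its range is refused whole. The fingers move at their own pace and stop on an object; FORCE is the grip in N (left out, the last holds). Time passes only in rows, so rows that repeat a pose let the fingers close. It gives the time, the measured TCP pose, the force and the opening at its end, in the units of the state.
- state(): the state, without advancing time (a new reading comes with each control period).
- capture(name): name is "scene" or "side" or "wrist"; returns a dict with "frame" (384x512x3 uint8, blue, green, red), "K" (3x3 intrinsics, pixels), "position" and "attitude" of the camera in the world; the wrist camera has in their place "tool_from_camera" (4x4, takes a point from camera to tool coordinates, whose origin is the TCP and whose axes are the flange's). Camera axes: x right, y up, looking along -z (the intrinsics and any distortion apply to the point x, -y, -z); pixel columns grow to the right and rows downward; lengths in mm; the calibration is good to about 2 mm. A picture is of the moment at which its call begins: read the wrist's pose just before it. There is no depth.
- close_job(): hands the job in, once; it reports no verdict.
The state is a dict: "t": time; "joints": joint angles; "qd": joint speeds; "tau": joint torques, N m; "tool_pos": TCP position; "tool_rot": TCP orientation; "contact_force": force on the tool from outside, world axes, zero at the start; "torque": the same for the moment, N m; "gripper_width": finger opening in mm.
Only numpy, scipy, OpenCV 4.12 (cv2) and the standard library are available. Lean on these libraries where they do the work, as an engineer would, in place of code of your own. Each camera call takes 0.05 s, during which the arm holds its last target. There are 200 camera calls.

## Working session

There is one attempt and no reset: what is moved stays moved. The work goes in short steps, Python scripts to look and compute and a shell command to move; the robot and the scene stay as the last step left them, time stands still between calls to the robot, and variables do not carry over. Pictures are saved under pics/ and viewed, about 8 in all and at most 12, crops included, and the job is handed in when it is done.

```bash
mkdir -p pics; ls; python3 - <<'E'
from workcell import *
import cv2,numpy as np
s=state();print({k:np.round(v,3).tolist() for k,v in s.items()})
for n in("scene","side"):
    c=capture(n);cv2.imwrite(f"pics/{n}0.png",c["frame"]);print(n,np.round(c["K"],1).tolist(),c["position"],c["attitude"],[k for k in c])
E
```

```text
pics
{'t': 0.0, 'joints': [-1.308, 0.354, 1.634, -0.0, 1.155, -0.002], 'qd': [-0.001, 0.0, -0.001, -0.001, -0.001, -0.0], 'tau': [-0.0, -59.385, -33.422, 0.07, 0.024, -0.0], 'tool_pos': [163.424, -602.724, 221.875], 'tool_rot': [0.991, 0.132, -0.0, -0.001], 'contact_force': [-0.75, -0.757, 0.558], 'torque': [-0.037, -0.014, 0.013], 'gripper_width': 92.13}
scene [[401.6, 0.0, 252.5], [0.0, 401.6, 186.6], [0.0, 0.0, 1.0]] [1094.05017304 -577.6655631   931.94082161] [0.36874811 0.13273943 0.33224193 0.85791629] ['frame', 'K', 'position', 'attitude']
side [[402.6, 0.0, 252.8], [0.0, 402.6, 193.9], [0.0, 0.0, 1.0]] [146.87645594 894.24299018 862.28064611] [-0.1064968   0.44743157  0.86262188 -0.21058707] ['frame', 'K', 'position', 'attitude']
```

View pics/scene0.png

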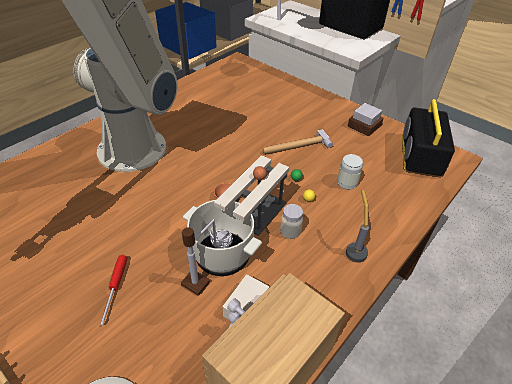

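View pics/side0.png

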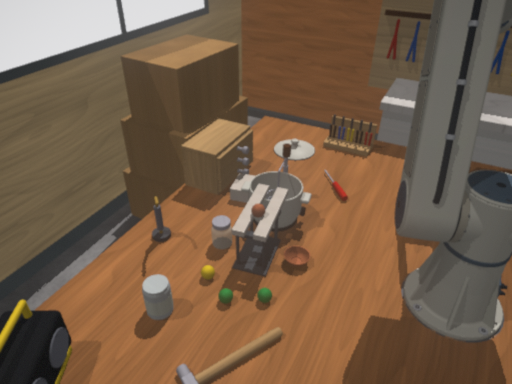

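Scene: the copper globe is at (260,172), on the track. In the side view it is at (258,210). The green and yellow balls, at (297,175) and (309,196), lie on the table and are decoys. The knob is near (188,237) in scene and (287,151) in side, and the basket is down in the pot. I'll enlarge both views in one crop to confirm.

```bash
python3 - <<'E'
import cv2,numpy as np
a=cv2.imread("pics/scene0.png")[145:300,165:325];b=cv2.imread("pics/side0.png")[130:285,215:325]
z=lambda i:cv2.resize(i,None,fx=2.95,fy=2.95,interpolation=cv2.INTER_CUBIC)
o=np.hstack([z(a),z(b)]);print(o.shape)
cv2.imwrite("pics/crop0.png",o)
E
```

```text
(457, 796, 3)
```

View pics/crop0.png

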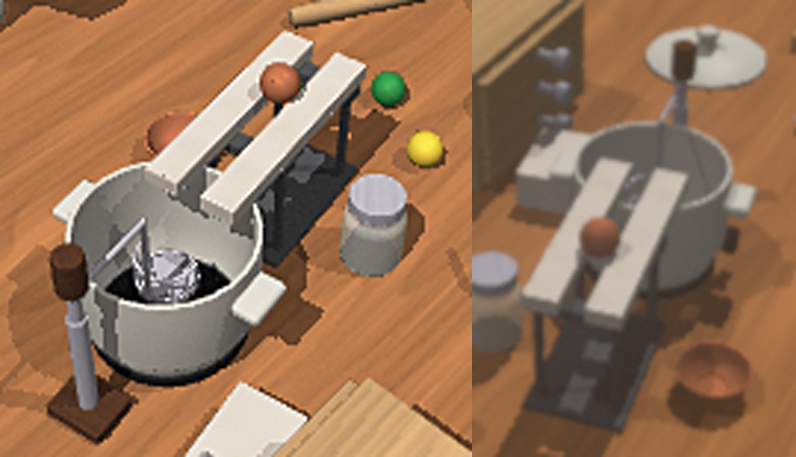

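The crop confirms it: the globe is the copper ball in the slot, at crop (280,82) and (600,237). The lift is down, with its knob at crop (70,273) and (683,61). Next I'll fit the rig pose from board corners, knob and globe in both views.

```bash
cat > h.py <<'E'
import numpy as np,json
from scipy.spatial.transform import Rotation as R
from scipy.optimize import least_squares
CAM={"scene":([401.6,252.5,186.6],[1094.05017304,-577.6655631,931.94082161],[0.36874811,0.13273943,0.33224193,0.85791629]),
"side":([402.6,252.8,193.9],[146.87645594,894.24299018,862.28064611],[-0.1064968,0.44743157,0.86262188,-0.21058707])}
def proj(n,P):
    (f,cx,cy),p,q=CAM[n]; c=(np.atleast_2d(P)-p)@R.from_quat(q).as_matrix()
    return np.c_[cx+f*c[:,0]/-c[:,2], cy-f*c[:,1]/-c[:,2]]
def rig(v,P):
    P=np.atleast_2d(P); c,s=np.cos(v[2]),np.sin(v[2])
    return np.c_[v[0]+c*P[:,0]-s*P[:,1], v[1]+s*P[:,0]+c*P[:,1], P[:,2]]
def tri(pa,pb):
    r=least_squares(lambda X:np.r_[proj("scene",X)[0]-pa,proj("side",X)[0]-pb],[500,-100,100.]);return r.x,r.fun
E
python3 - <<'E'
from h import *
fs=lambda u,v:np.array([165+u/2.95,145+v/2.95])-.33
fd=lambda u,v:np.array([215+(u-472)/2.95,130+v/2.95])-.33
kn=tri(fs(70,273),fd(683,61));gl=tri(fs(280,82),fd(600,237));print("knob",np.round(kn[0]),np.round(kn[1],1),"globe",np.round(gl[0]),np.round(gl[1],1))
# corners: (x,y) rig ; inner=13 outer=49
C=[]
def add(x,y,s,d):C.append(([x,y,152],s,d))
# +x in rig assumed toward scene-right / or sign free
C=[(-49,36,(148,170),(687,175)),(-13,36,(175,183),(655,170)),(13,36,(202,203),(633,165)),(49,36,(228,210),(604,158)),
(-49,276,(288,32),(622,320)),(-13,276,(314,42),(590,310)),(13,276,(337,55),(557,305)),(49,276,(366,65),(524,294))]
P=np.array([[a,b,152] for a,b,_,_ in C]);S=np.array([fs(*c[2]) for c in C]);D=np.array([fd(*c[3]) for c in C])
def res(v):
    k=rig(v,[[0,-122,273-v[3]]]);g=rig(v,[[0,v[4],167]]);w=rig(v,P)
    return np.r_[(proj("scene",w)-S).ravel(),(proj("side",w)-D).ravel(),(proj("scene",k)-fs(70,273)).ravel(),(proj("side",k)-fd(683,61)).ravel(),(proj("scene",g)-fs(280,82)).ravel(),(proj("side",g)-fd(600,237)).ravel()]
for y0 in(0,.5):
    r=least_squares(res,[550,-150,y0,100,150],loss="soft_l1");v=r.x
    print(np.round(v,3),r.cost);print(np.round(res(v),1).reshape(-1,2).tolist())
for n,p in dict(knob=[0,-122,273-v[3]],globe=[0,v[4],167],end=[0,36,152],start=[0,276,152],pot=[0,0,0]).items():print(n,np.round(rig(v,[p])[0],1))
E
```

```text
knob [ 595. -227.  195.] [-0.1 -0.  -0.1  0. ] globe [547.  81. 166.] [-0.2 -0.1 -0.2  0. ]
[ 5.75719e+02 -1.06025e+02  1.54000e-01  7.86400e+01  1.89364e+02] 13.567965528564583
[[-1.5, -1.4], [0.2, -0.4], [-0.9, -3.1], [1.6, 0.2], [-1.5, -1.3], [-0.2, -0.4], [-0.6, -1.7], [0.0, -0.7], [0.3, -0.6], [0.0, -1.0], [-0.4, -0.8], [-1.5, -0.4], [-0.1, -1.4], [-2.1, -0.8], [-0.1, -1.2], [-1.4, -0.2], [-0.1, -0.2], [-0.1, 0.2], [-0.3, -0.3], [-0.2, -0.1]]
[ 5.75719e+02 -1.06025e+02  1.54000e-01  7.86400e+01  1.89364e+02] 13.56796552856489
[[-1.5, -1.4], [0.2, -0.4], [-0.9, -3.1], [1.6, 0.2], [-1.5, -1.3], [-0.2, -0.4], [-0.6, -1.7], [0.0, -0.7], [0.3, -0.6], [0.0, -1.0], [-0.4, -0.8], [-1.5, -0.4], [-0.1, -1.4], [-2.1, -0.8], [-0.1, -1.2], [-1.4, -0.2], [-0.1, -0.2], [-0.1, 0.2], [-0.3, -0.3], [-0.2, -0.1]]
knob [ 594.5 -226.6  194.4]
globe [546.6  81.1 167. ]
end [570.2 -70.5 152. ]
start [533.3 166.7 152. ]
pot [ 575.7 -106.     0. ]
```

The fit is consistent: residuals are about 1–2 px, the globe height triangulates to 166 (expected 167), and the knob is at 195, so the lift is at about 79 mm. I'll grip the knob and push the globe with the jaws along rig x, so the gripper body stays clear of the hanger. Now I'll compute the shift to above the knob and check the wooden box's height.

```bash
cat >> h.py <<'E'
V=[575.72,-106.03,.154]
def togo(p,yaw=1.725):
    from workcell import state
    s=state();M=R.from_quat(s["tool_rot"]);T=R.from_euler('z',yaw)*R.from_quat([1,0,0,0])
    print("tcp",np.round(s["tool_pos"],1),"rig",np.round(rig([0,0,-V[2]],[np.array(s["tool_pos"])-[V[0],V[1],0]])[0],1),"F",np.round(s["contact_force"],2),"w",round(float(s["gripper_width"]),1),"t",round(float(s["t"]),2))
    print("shift m",np.round(M.inv().apply(np.array(p)-s["tool_pos"])/1000,4),"turn",np.round((M.inv()*T).as_rotvec(),4))
E
python3 - <<'E'
from h import *
print(tri((287,275),(217,160)),tri((287,275),(252,130)),tri((287,275),(183,150)))
togo([594.5,-226.6,290])
E
```

```text
(array([ 812.62005569, -126.88359502,  149.45792716]), array([-0.38123673, -0.0445641 , -0.58362147,  0.02551275])) (array([ 813.31912209, -189.79401457,  228.3891682 ]), array([-16.10743398,  -2.46913836, -27.35762427,   2.23824526])) (array([ 850.42639756, -125.09325226,  180.93794299]), array([14.71699669,  1.21456537, 23.3934882 , -0.17858088]))
tcp [ 163.4 -602.8  221.9] rig [-483.6 -427.6  221.9] F [-0.71  0.6  -0.76] w 91.8 t 0.1
shift m [ 0.5145 -0.2503 -0.0677] turn [-1.0000e-03 -9.0000e-04 -1.4602e+00]
```

```bash
python3 -m crank '[[[0,0,0],[0,0,-0.035],0.07],[[0,0,-0.1],[0.01,-0.005,-0.068],0.07],[[0,0,-0.2],[0.045,-0.022,-0.068],0.07],[[0,0,-0.3],[0.08,-0.039,-0.068],0.07],[[0,0,-0.4],[0.115,-0.056,-0.068],0.07],[[0,0,-0.5],[0.15,-0.073,-0.068],0.07],[[0,0,-0.6],[0.185,-0.09,-0.068],0.07],[[0,0,-0.7],[0.22,-0.107,-0.068],0.07],[[0,0,-0.8],[0.255,-0.124,-0.068],0.07],[[0,0,-0.9],[0.29,-0.141,-0.068],0.07],[[0,0,-1.0],[0.325,-0.158,-0.068],0.07],[[0,0,-1.1],[0.36,-0.175,-0.068],0.07],[[0,0,-1.2],[0.395,-0.192,-0.068],0.07],[[0,0,-1.3],[0.43,-0.209,-0.068],0.07],[[0,0,-1.4],[0.465,-0.226,-0.068],0.07],[[0,0,-1.46],[0.495,-0.24,-0.068],0.07],[[0,0,-1.46],[0.5145,-0.2503,-0.068],0.07],[[0,0,-1.46],[0.5145,-0.2503,-0.068],0.07],[[0,0,-1.46],[0.5145,-0.2503,-0.068],0.07],[[0,0,-1.46],[0.5145,-0.2503,-0.068],0.07]]' 10; python3 - <<'E'
from h import *
from workcell import *
import cv2
togo([594.5,-226.6,192])
s=state();c=capture("wrist");T=np.array(c["tool_from_camera"]);K=c["K"];print(T.round(3).tolist(),np.round(K,1).tolist())
def pw(P):
    t=R.from_quat(s["tool_rot"]).inv().apply(np.atleast_2d(P)-s["tool_pos"]);q=(t-T[:3,3])@T[:3,:3]
    return np.c_[K[0][2]+K[0][0]*q[:,0]/-q[:,2],K[1][2]-K[1][1]*q[:,1]/-q[:,2]]
im=c["frame"].copy()
a=np.linspace(0,6.28,60)
for P in [np.c_[594.5+14*np.cos(a),-226.6+14*np.sin(a),a*0+215.4],rig(V,np.c_[88*np.cos(a),88*np.sin(a),a*0+132]),rig(V,[[-13,36,152],[-49,36,152],[-49,276,152],[-13,276,152]]),rig(V,[[13,36,152],[49,36,152],[49,276,152],[13,276,152]])]:
    cv2.polylines(im,[pw(P).astype(int)],True,(0,255,0),1)
cv2.imwrite("pics/w1.png",im)
E
```

```text
t: 1.77
tool_pos: [593.8, -227.0, 289.8]
tool_rot: [0.651, 0.759, -0.0, -0.001]
contact_force: [-0.6, -0.2, 0.4]
gripper_width: 70.4
tcp [ 593.8 -227.   289.8] rig [  -0.7 -122.3  289.8] F [-0.62 -0.24  0.43] w 70.4 t 1.77
shift m [0.0001 0.0009 0.0978] turn [-0.0013 -0.0014 -0.0002]
[[-0.0, 0.969, 0.248, 69.288], [1.0, 0.0, -0.0, 0.047], [-0.0, 0.248, -0.969, -162.625], [0.0, 0.0, 0.0, 1.0]] [[296.1, 0.0, 254.5], [0.0, 296.1, 195.0], [0.0, 0.0, 1.0]]
```

View pics/w1.png

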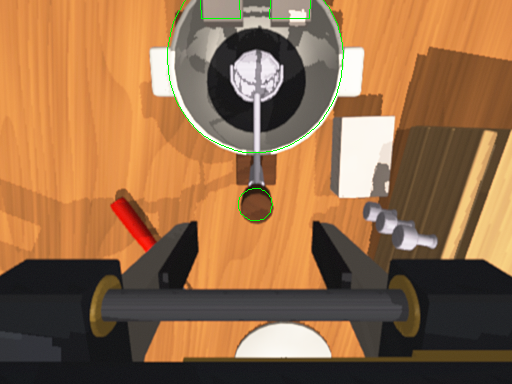

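The wrist view shows the overlay matching the knob (256,205), the pot rim and the board ends, so the fit holds to a millimetre or two. I'll descend and grip.

```bash
python3 -m crank '[[[0,0,0],[0,0,0.03],0.07],[[0,0,0],[0,0.001,0.06],0.07],[[0,0,0],[0,0.001,0.085],0.07],[[0,0,0],[0,0.001,0.098],0.07],[[0,0,0],[0,0.001,0.098],0.05],[[0,0,0],[0,0.001,0.098],0.035],[[0,0,0],[0,0.001,0.098],0.02],[[0,0,0],[0,0.001,0.098],0.02],[[0,0,0],[0,0.001,0.098],0.02],[[0,0,0],[0,0.001,0.098],0.02],[[0,0,0],[0,0.001,0.098],0.02],[[0,0,0],[0,0.001,0.098],0.02]]' 25
```

```text
t: 2.82
tool_pos: [595.4, -227.2, 192.8]
tool_rot: [0.651, 0.759, 0.001, 0.0]
contact_force: [1.6, -0.1, 2.1]
gripper_width: 27.2
```

```bash
python3 -m crank '[[[0,0,0],[0,0,-0.005],0.02],[[0,0,0],[0,0,-0.012],0.02],[[0,0,0],[0,0,-0.019],0.02],[[0,0,0],[0,0,-0.026],0.02],[[0,0,0],[0,0,-0.033],0.02],[[0,0,0],[0,0,-0.04],0.02],[[0,0,0],[0,0,-0.047],0.02],[[0,0,0],[0,0,-0.054],0.02],[[0,0,0],[0,0,-0.061],0.02],[[0,0,0],[0,0,-0.067],0.02],[[0,0,0],[0,0,-0.072],0.02],[[0,0,0],[0,0,-0.074],0.02],[[0,0,0],[0,0,-0.076],0.02],[[0,0,0],[0,0,-0.076],0.02]]'
```

```text
t: 3.98
tool_pos: [595.3, -227.1, 268.6]
tool_rot: [0.651, 0.759, 0.001, 0.0]
contact_force: [4.9, 0.6, -6.0]
gripper_width: 27.6
```

```bash
python3 -m crank '[[[0,0,0],[0,0,-0.001],0.02],[[0,0,0],[0,0,-0.002],0.02],[[0,0,0],[0,0,-0.003],0.02],[[0,0,0],[0,0,-0.003],0.02]]';python3 -m crank '[[[0,0,0],[0,0,-0.001],0.02],[[0,0,0],[0,0,-0.002],0.02],[[0,0,0],[0,0,-0.003],0.02],[[0,0,0],[0,0,-0.003],0.02]]'
```

```text
t: 4.32
tool_pos: [595.2, -227.0, 268.8]
tool_rot: [0.651, 0.759, 0.0, -0.001]
contact_force: [10.3, -3.0, -22.3]
gripper_width: 27.6
t: 4.65
tool_pos: [595.3, -227.0, 268.9]
tool_rot: [0.651, 0.759, 0.0, -0.002]
contact_force: [10.2, -3.1, -24.8]
gripper_width: 27.4
```

The hard stop is reached: 25 N with no more motion, after 76 mm of travel. I'll release, go up, and move over the track behind the globe.

```bash
python3 -m crank '[[[0,0,0],[0,0,0],0.03],[[0,0,0],[0,0,0],0.06],[[0,0,0],[0,0,0],0.07],[[0,0,0],[0,0,0],0.07],[[0,0,0],[0,0,-0.03],0.07],[[0,0,0],[0,0,-0.06],0.07],[[0,0,0],[0,0,-0.06],0.07],[[0,0,0],[0,0,-0.06],0.07]]'; python3 - <<'E'
from h import *
from workcell import *
import cv2
o=[]
for n in("scene","side"):
    im=capture(n)["frame"]
    for p,c in (([0,-122,273],(0,255,0)),([0,0,139],(255,0,255)),([0,189.4,167],(255,255,0))):
        u=proj(n,rig(V,[p]))[0];cv2.drawMarker(im,tuple(int(round(x)) for x in u),c,cv2.MARKER_CROSS,5,1)
    im=im[115:290,165:325] if n=="scene" else im[110:285,215:325]
    o.append(cv2.resize(im,None,fx=2.9,fy=2.9,interpolation=cv2.INTER_CUBIC))
cv2.imwrite("pics/up.png",np.hstack(o))
togo(np.r_[rig(V,[[0,246,0]])[0][:2],330]);
E
```

```text
t: 5.32
tool_pos: [596.2, -227.5, 331.5]
tool_rot: [0.651, 0.759, 0.001, 0.001]
contact_force: [-0.7, -0.7, -0.2]
gripper_width: 70.0
tcp [ 595.  -227.   328.6] rig [   0.4 -122.5  328.6] F [ 0.63  1.46 -0.71] w 69.9 t 5.42
shift m [ 0.3685 -0.0007 -0.0004] turn [-0.0022 -0.0026 -0.001 ]
```

View pics/up.png

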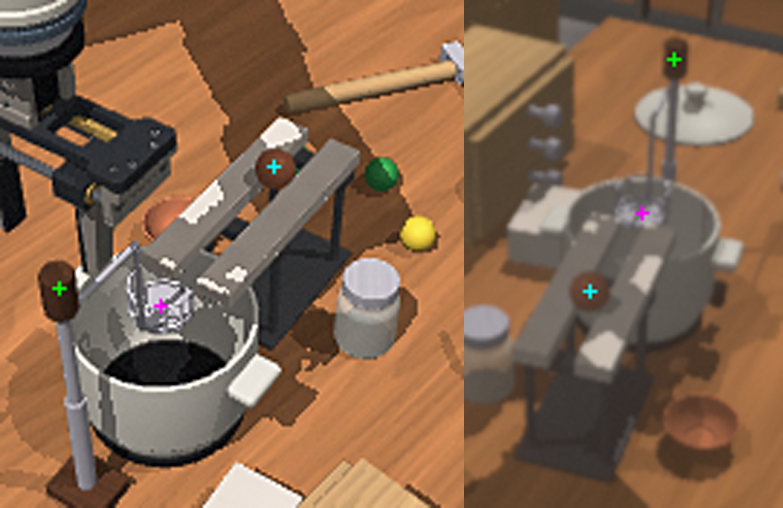

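Knob, basket and globe all sit on their predicted marks, so the lift is fully raised and the globe has not moved. Now over to behind the globe.

```bash
python3 -m crank '[[[0,0,0],[0.025,0,0],0.04],[[0,0,0],[0.055,0,0],0.02],[[0,0,0],[0.09,0,0],0],[[0,0,0],[0.125,0,0],0],[[0,0,0],[0.16,0,0],0],[[0,0,0],[0.195,0,0],0],[[0,0,0],[0.23,0,0],0],[[0,0,0],[0.265,0,0],0],[[0,0,0],[0.3,0,0],0],[[0,0,0],[0.33,0,0],0],[[0,0,0],[0.355,0,0],0],[[0,0,0],[0.3685,0,0.0],0],[[0,0,0],[0.3685,0,0.02],0],[[0,0,0],[0.3685,0,0.05],0],[[0,0,0],[0.3685,0,0.08],0],[[0,0,0],[0.3685,0,0.11],0],[[0,0,0],[0.3685,0,0.13],0],[[0,0,0],[0.3685,0,0.13],0]]' 5; python3 - <<'E'
from h import *
from workcell import *
import cv2
s=state();c=capture("wrist");T=np.array(c["tool_from_camera"]);K=c["K"]
def pw(P):
    t=R.from_quat(s["tool_rot"]).inv().apply(np.atleast_2d(P)-s["tool_pos"]);q=(t-T[:3,3])@T[:3,:3]
    return np.c_[K[0][2]+K[0][0]*q[:,0]/-q[:,2],K[1][2]-K[1][1]*q[:,1]/-q[:,2]]
d=capture("side")["frame"];cv2.imwrite("pics/w2.png",np.vstack([c["frame"][200:],cv2.resize(d[90:300,170:350],None,fx=512/180,fy=512/180)])[:600])
print(pw(rig(V,[[0,189.4,167],[0,276,152]])))
togo(np.r_[rig(V,[[0,246,0]])[0][:2],164]);
E
```

```text
t: 6.92
tool_pos: [535.2, 136.1, 194.6]
tool_rot: [0.651, 0.759, -0.004, -0.004]
contact_force: [-0.4, -0.1, -0.7]
gripper_width: 0.6
[[258.87308653 297.16389231]
 [259.1190029  176.03506144]]
tcp [538.  136.9 199.1] rig [-1.000e-01  2.458e+02  1.991e+02] F [ 0.88 -0.22  0.94] w 0.3 t 7.02
shift m [0.0001 0.0002 0.0351] turn [-0.0044 -0.0022 -0.0013]
```

View pics/w2.png

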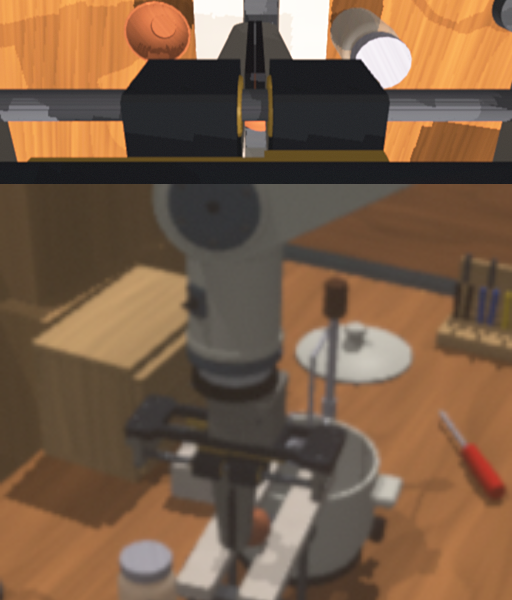

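```bash
python3 -m crank '[[[0,0,0],[0,0,0.015],0],[[0,0,0],[0,0,0.028],0],[[0,0,0],[0,0,0.033],0],[[0,0,0],[0,0,0.033],0],[[0,0,0],[-0.005,0,0.033],0],[[0,0,0],[-0.01,0,0.033],0],[[0,0,0],[-0.014,0,0.033],0],[[0,0,0],[-0.017,0,0.033],0],[[0,0,0],[-0.019,0,0.033],0],[[0,0,0],[-0.021,0,0.033],0],[[0,0,0],[-0.022,0,0.033],0],[[0,0,0],[-0.023,0,0.033],0],[[0,0,0],[-0.024,0,0.033],0],[[0,0,0],[-0.025,0,0.033],0],[[0,0,0],[-0.026,0,0.033],0],[[0,0,0],[-0.027,0,0.033],0],[[0,0,0],[-0.028,0,0.033],0],[[0,0,0],[-0.029,0,0.033],0],[[0,0,0],[-0.03,0,0.033],0],[[0,0,0],[-0.031,0,0.033],0]]'; python3 - <<'E'
from h import *
from workcell import *
import cv2
d=capture("scene")["frame"];cv2.imwrite("pics/s3.png",cv2.resize(d[100:270,150:350],None,fx=3,fy=3,interpolation=cv2.INTER_CUBIC))
togo(np.r_[rig(V,[[0,60,0]])[0][:2],166]);
E
```

```text
t: 8.68
tool_pos: [542.5, 106.3, 166.0]
tool_rot: [0.651, 0.759, -0.001, -0.002]
contact_force: [0.2, 0.6, 0.0]
gripper_width: 0.4
tcp [542.6 106.1 166. ] rig [-2.000e-01  2.147e+02  1.660e+02] F [ 0.31 -0.97  0.67] w 0.5 t 8.73
shift m [-0.1547  0.0004 -0.0003] turn [-0.0043 -0.0022 -0.0013]
```

View pics/s3.png

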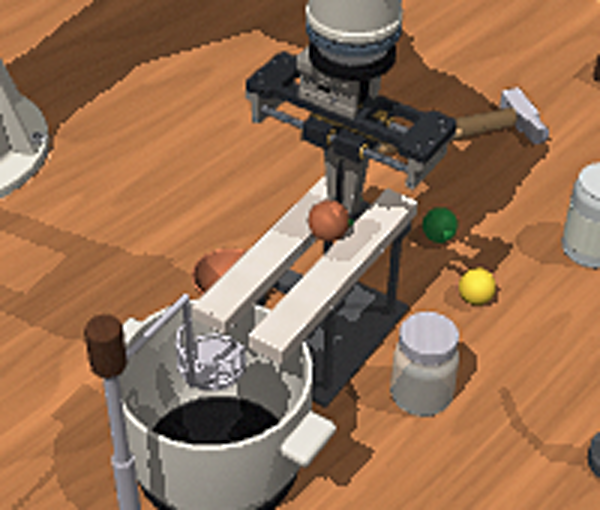

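The fingers are at the globe's back, touching or nearly so: the globe is at full-frame pixel (259,173), essentially unmoved. I'll push at about 24 mm/s.

```bash
cat > g.py <<'E'
from h import *
from workcell import *
import cv2
def globe(n):
    im=capture(n)["frame"];h=cv2.cvtColor(im,cv2.COLOR_BGR2HSV)
    m=cv2.inRange(h,(3,110,40),(10,255,255))
    L=proj(n,rig(V,[[0,-25,165],[0,290,165]])).astype(int);b=np.zeros_like(m);cv2.line(b,tuple(map(int,L[0])),tuple(map(int,L[1])),255,18)
    k,lab,st,ce=cv2.connectedComponentsWithStats(m&b)
    if k<2:return n,"none"
    i=1+st[1:,4].argmax();Y=np.linspace(-25,290,316);d=np.hypot(*(proj(n,rig(V,np.c_[Y*0,Y,Y*0+167]))-ce[i]).T)
    return n,"y",Y[d.argmin()].round(),"off",d.min().round(1),"area",int(st[i,4]),ce[i].round(1)
E
python3 -m crank '[[[0,0,0],[-0.001,0,0],0],[[0,0,0],[-0.002,0,0],0],[[0,0,0],[-0.003,0,0],0],[[0,0,0],[-0.004,0,0],0],[[0,0,0],[-0.006,0,0],0],[[0,0,0],[-0.008,0,0],0],[[0,0,0],[-0.01,0,0],0],[[0,0,0],[-0.012,0,0],0],[[0,0,0],[-0.014,0,0],0],[[0,0,0],[-0.016,0,0],0],[[0,0,0],[-0.018,0,0],0],[[0,0,0],[-0.02,0,0],0],[[0,0,0],[-0.022,0,0],0],[[0,0,0],[-0.024,0,0],0],[[0,0,0],[-0.026,0,0],0],[[0,0,0],[-0.028,0,0],0],[[0,0,0],[-0.03,0,0],0],[[0,0,0],[-0.031,0,0],0],[[0,0,0],[-0.032,0,0],0],[[0,0,0],[-0.033,0,0],0]]'
python3 - <<'E'
from g import *
print(*globe("scene"));print(*globe("side"));togo(np.r_[rig(V,[[0,60,0]])[0][:2],166])
E
```

```text
t: 10.4
tool_pos: [547.6, 73.4, 165.9]
tool_rot: [0.651, 0.759, -0.001, -0.002]
contact_force: [-0.6, 1.0, 0.8]
gripper_width: 0.3
scene y 153.0 off 0.4 area 153 [252.7 179.7]
side y 142.0 off 4.1 area 10 [266.4 202.5]
tcp [547.6  73.3 165.9] rig [ -0.3 181.5 165.9] F [ 0.14 -0.47 -1.13] w -0.0 t 10.5
shift m [-0.1215  0.0004 -0.0003] turn [-0.0045 -0.002  -0.0014]
```

The globe follows the finger, with its centre at rig y≈153. I'll continue.

```bash

python3 -m crank '[[[0,0,0],[-0.001,0,0],0],[[0,0,0],[-0.003,0,0],0],[[0,0,0],[-0.005,0,0],0],[[0,0,0],[-0.0075,0,0],0],[[0,0,0],[-0.01,0,0],0],[[0,0,0],[-0.0125,0,0],0],[[0,0,0],[-0.015,0,0],0],[[0,0,0],[-0.0175,0,0],0],[[0,0,0],[-0.02,0,0],0],[[0,0,0],[-0.0225,0,0],0],[[0,0,0],[-0.025,0,0],0],[[0,0,0],[-0.0275,0,0],0],[[0,0,0],[-0.03,0,0],0],[[0,0,0],[-0.0325,0,0],0],[[0,0,0],[-0.035,0,0],0],[[0,0,0],[-0.0375,0,0],0],[[0,0,0],[-0.04,0,0],0],[[0,0,0],[-0.0425,0,0],0],[[0,0,0],[-0.044,0,0],0],[[0,0,0],[-0.045,0,0],0]]'
python3 -m crank '[[[0,0,0],[-0.001,0,0],0],[[0,0,0],[-0.003,0,0],0],[[0,0,0],[-0.005,0,0],0],[[0,0,0],[-0.0075,0,0],0],[[0,0,0],[-0.01,0,0],0],[[0,0,0],[-0.0125,0,0],0],[[0,0,0],[-0.015,0,0],0],[[0,0,0],[-0.0175,0,0],0],[[0,0,0],[-0.02,0,0],0],[[0,0,0],[-0.0225,0,0],0],[[0,0,0],[-0.025,0,0],0],[[0,0,0],[-0.0275,0,0],0],[[0,0,0],[-0.03,0,0],0],[[0,0,0],[-0.0325,0,0],0],[[0,0,0],[-0.035,0,0],0],[[0,0,0],[-0.037,0,0],0],[[0,0,0],[-0.039,0,0],0],[[0,0,0],[-0.041,0,0],0],[[0,0,0],[-0.042,0,0],0],[[0,0,0],[-0.043,0,0],0]]'
python3 - <<'E'
from g import *
print(*globe("scene"));print(*globe("side"));togo(np.r_[rig(V,[[0,40,0]])[0][:2],166])
E
```

```text
t: 12.17
tool_pos: [554.5, 28.6, 165.8]
tool_rot: [0.651, 0.759, -0.001, -0.002]
contact_force: [0.2, 0.3, 0.8]
gripper_width: 0.7
t: 13.83
tool_pos: [561.0, -14.0, 165.8]
tool_rot: [0.651, 0.759, -0.001, -0.002]
contact_force: [-0.9, 0.4, 0.1]
gripper_width: 0.3
scene y 64.0 off 0.4 area 166 [234.6 198.3]
side y 51.0 off 3.9 area 3 [275. 186.]
tcp [561.  -14.1 165.7] rig [ -0.4  93.1 165.7] F [ 0.27 -0.12  0.1 ] w 0.8 t 13.93
shift m [-0.0531  0.0005 -0.0004] turn [-0.0045 -0.0019 -0.0015]
```

```bash

python3 -m crank '[[[0,0,0],[-0.001,0,0],0],[[0,0,0],[-0.0025,0,0],0],[[0,0,0],[-0.0045,0,0],0],[[0,0,0],[-0.0065,0,0],0],[[0,0,0],[-0.0085,0,0],0],[[0,0,0],[-0.0105,0,0],0],[[0,0,0],[-0.0125,0,0],0],[[0,0,0],[-0.0145,0,0],0],[[0,0,0],[-0.016,0,0],0],[[0,0,0],[-0.0175,0,0],0],[[0,0,0],[-0.019,0,0],0],[[0,0,0],[-0.0205,0,0],0],[[0,0,0],[-0.022,0,0],0],[[0,0,0],[-0.0235,0,0],0],[[0,0,0],[-0.025,0,0],0],[[0,0,0],[-0.0265,0,0],0],[[0,0,0],[-0.028,0,0],0],[[0,0,0],[-0.0295,0,0],0],[[0,0,0],[-0.031,0,0],0],[[0,0,0],[-0.0325,0,0],0]]'
python3 - <<'E'
from g import *
print(*globe("scene"));togo(np.r_[rig(V,[[0,40,0]])[0][:2],166])
E
python3 -m crank '[[[0,0,0],[-0.0015,0,0],0],[[0,0,0],[-0.003,0,0],0],[[0,0,0],[-0.0045,0,0],0],[[0,0,0],[-0.006,0,0],0],[[0,0,0],[-0.0075,0,0],0],[[0,0,0],[-0.009,0,0],0],[[0,0,0],[-0.0105,0,0],0],[[0,0,0],[-0.012,0,0],0],[[0,0,0],[-0.0135,0,0],0],[[0,0,0],[-0.015,0,0],0],[[0,0,0],[-0.016,0,0],0],[[0,0,0],[-0.017,0,0],0],[[0,0,0],[-0.017,0,0],0]]'
python3 - <<'E'
from g import *
print(*globe("scene"));togo(np.r_[rig(V,[[0,40,0]])[0][:2],166])
o=[]
for n in("scene","side"):
    im=capture(n)["frame"]
    im=im[115:290,165:325] if n=="scene" else im[110:285,215:325]
    o.append(cv2.resize(im,None,fx=2.9,fy=2.9,interpolation=cv2.INTER_CUBIC))
cv2.imwrite("pics/in.png",np.hstack(o))
E
```

```text
t: 15.6
tool_pos: [565.9, -46.4, 165.6]
tool_rot: [0.651, 0.759, -0.001, -0.002]
contact_force: [-0.1, -0.7, 0.7]
gripper_width: 0.5
scene y 22.0 off 0.9 area 167 [225.5 208.3]
tcp [566.  -46.6 165.6] rig [ -0.5  60.2 165.6] F [0.94 0.25 0.33] w 0.4 t 15.65
shift m [-0.0202  0.0005 -0.0004] turn [-0.0045 -0.0017 -0.0016]
t: 16.73
tool_pos: [568.6, -63.6, 165.6]
tool_rot: [0.651, 0.759, -0.001, -0.002]
contact_force: [-0.3, -0.2, 0.7]
gripper_width: 0.7
scene y -5.0 off 1.0 area 104 [219.4 214.8]
tcp [568.6 -63.5 165.6] rig [ -0.6  43.1 165.6] F [-0.13 -0.29 -0.06] w 0.5 t 16.78
shift m [-0.0031  0.0006 -0.0005] turn [-0.0046 -0.0017 -0.0017]
```

View pics/in.png

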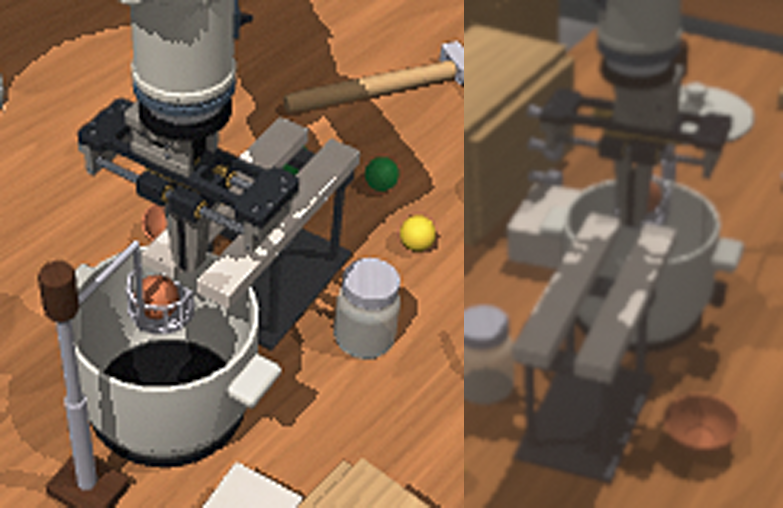

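The globe sits inside the raised basket at crop (160,297). I'll back off, go up, and return above the knob.

```bash

python3 -m crank '[[[0,0,0],[0.006,0,0],0],[[0,0,0],[0.018,0,-0.005],0],[[0,0,0],[0.02,0,-0.03],0],[[0,0,0],[0.02,0,-0.06],0],[[0,0,0],[0.02,0,-0.09],0.0],[[0,0,0],[0.02,0,-0.12],0.02],[[0,0,0],[0.01,0,-0.15],0.04],[[0,0,0],[-0.01,0,-0.165],0.06],[[0,0,0],[-0.04,0,-0.165],0.07],[[0,0,0],[-0.07,0,-0.165],0.07],[[0,0,0],[-0.1,0,-0.165],0.07],[[0,0,0],[-0.13,0,-0.165],0.07],[[0,0,0],[-0.155,0,-0.165],0.07],[[0,0,0],[-0.1654,0,-0.165],0.07],[[0,0,0],[-0.1654,0,-0.165],0.07],[[0,0,0],[-0.1654,0,-0.165],0.07]]'
python3 - <<'E'
from g import *
print(*globe("scene"));togo([595.2,-227,271])
E
```

```text
t: 18.22
tool_pos: [594.4, -226.0, 330.2]
tool_rot: [0.651, 0.759, -0.001, -0.003]
contact_force: [0.3, 0.8, 0.3]
gripper_width: 69.3
scene y -5.0 off 1.0 area 106 [219.4 214.8]
tcp [ 594.4 -225.6  330.3] rig [ 1.000e-01 -1.210e+02  3.303e+02] F [ 0.1  -1.09  0.18] w 70.0 t 18.27
shift m [-0.0017  0.0009  0.0593] turn [-0.0047 -0.0025 -0.0013]
```

Globe steady. Descend, grip.

```bash

python3 -m crank '[[[0,0,0],[-0.0015,0.0009,0.02],0.07],[[0,0,0],[-0.0015,0.0009,0.042],0.07],[[0,0,0],[-0.0015,0.0009,0.056],0.07],[[0,0,0],[-0.0015,0.0009,0.0593],0.07],[[0,0,0],[-0.0015,0.0009,0.0593],0.055],[[0,0,0],[-0.0015,0.0009,0.0593],0.042],[[0,0,0],[-0.0015,0.0009,0.0593],0.034],[[0,0,0],[-0.0015,0.0009,0.0593],0.029],[[0,0,0],[-0.0015,0.0009,0.0593],0.024],[[0,0,0],[-0.0015,0.0009,0.0593],0.02],[[0,0,0],[-0.0015,0.0009,0.0593],0.02],[[0,0,0],[-0.0015,0.0009,0.0593],0.02]]' 20
python3 - <<'E'
from g import *
print(*globe("scene"));togo([595.2,-227,171])
E
```

```text
t: 19.27
tool_pos: [595.3, -226.9, 271.4]
tool_rot: [0.651, 0.759, -0.001, -0.002]
contact_force: [0.3, 0.5, 2.2]
gripper_width: 27.4
scene y -5.0 off 1.1 area 106 [219.6 214.7]
tcp [ 595.4 -226.9  271.4] rig [   0.9 -122.5  271.4] F [0.22 0.33 1.11] w 27.3 t 19.32
shift m [-0.0003  0.0002  0.1004] turn [-0.0041 -0.0023 -0.0014]
```

Lower slowly, at about 20 mm/s.

```bash

python3 -m crank '[[[0,0,0],[0,0,0.0005],0.02],[[0,0,0],[0,0,0.001],0.02],[[0,0,0],[0,0,0.002],0.02],[[0,0,0],[0,0,0.0035],0.02],[[0,0,0],[0,0,0.005],0.02],[[0,0,0],[0,0,0.0065],0.02],[[0,0,0],[0,0,0.008],0.02],[[0,0,0],[0,0,0.01],0.02],[[0,0,0],[0,0,0.012],0.02],[[0,0,0],[0,0,0.014],0.02],[[0,0,0],[0,0,0.016],0.02],[[0,0,0],[0,0,0.018],0.02],[[0,0,0],[0,0,0.02],0.02],[[0,0,0],[0,0,0.022],0.02],[[0,0,0],[0,0,0.024],0.02],[[0,0,0],[0,0,0.026],0.02],[[0,0,0],[0,0,0.028],0.02],[[0,0,0],[0,0,0.0295],0.02],[[0,0,0],[0,0,0.0305],0.02],[[0,0,0],[0,0,0.031],0.02]]'
python3 -m crank '[[[0,0,0],[0,0,0.0005],0.02],[[0,0,0],[0,0,0.0015],0.02],[[0,0,0],[0,0,0.003],0.02],[[0,0,0],[0,0,0.0045],0.02],[[0,0,0],[0,0,0.006],0.02],[[0,0,0],[0,0,0.008],0.02],[[0,0,0],[0,0,0.01],0.02],[[0,0,0],[0,0,0.012],0.02],[[0,0,0],[0,0,0.014],0.02],[[0,0,0],[0,0,0.016],0.02],[[0,0,0],[0,0,0.018],0.02],[[0,0,0],[0,0,0.02],0.02],[[0,0,0],[0,0,0.022],0.02],[[0,0,0],[0,0,0.024],0.02],[[0,0,0],[0,0,0.026],0.02],[[0,0,0],[0,0,0.028],0.02],[[0,0,0],[0,0,0.03],0.02],[[0,0,0],[0,0,0.0315],0.02],[[0,0,0],[0,0,0.0325],0.02],[[0,0,0],[0,0,0.033],0.02]]'
python3 - <<'E'
from g import *
togo([595.2,-227,171])
im=capture("scene")["frame"];cv2.imwrite("pics/mid.png",cv2.resize(im[160:290,160:290],None,fx=4,fy=4,interpolation=cv2.INTER_CUBIC))
E
```

```text
t: 20.98
tool_pos: [595.3, -226.9, 240.2]
tool_rot: [0.651, 0.759, -0.001, -0.002]
contact_force: [2.0, -1.0, 1.9]
gripper_width: 27.6
t: 22.65
tool_pos: [595.3, -226.9, 207.1]
tool_rot: [0.651, 0.759, -0.001, -0.002]
contact_force: [2.2, -0.6, 2.9]
gripper_width: 27.4
tcp [ 595.3 -226.9  207.1] rig [   0.8 -122.4  207.1] F [ 2.24 -0.59  2.9 ] w 27.4 t 22.65
shift m [-0.0002  0.      0.0361] turn [-0.0038 -0.0021 -0.0015]
```

View pics/mid.png

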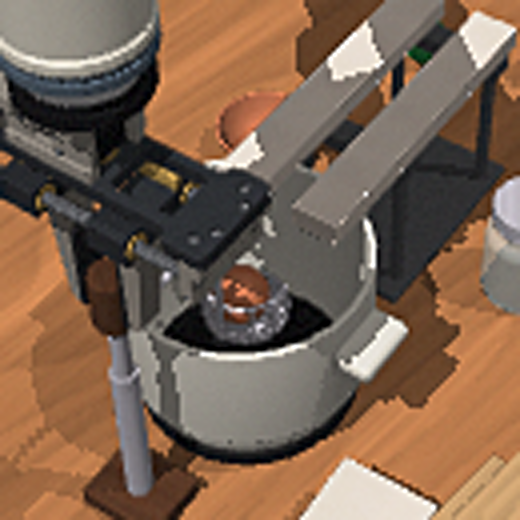

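The globe rides in the basket, at crop (243,290). I'll lower the remaining 36 mm or so to the stop.

```bash

python3 -m crank '[[[0,0,0],[0,0,0.0005],0.02],[[0,0,0],[0,0,0.0015],0.02],[[0,0,0],[0,0,0.003],0.02],[[0,0,0],[0,0,0.0045],0.02],[[0,0,0],[0,0,0.006],0.02],[[0,0,0],[0,0,0.008],0.02],[[0,0,0],[0,0,0.01],0.02],[[0,0,0],[0,0,0.012],0.02],[[0,0,0],[0,0,0.014],0.02],[[0,0,0],[0,0,0.016],0.02],[[0,0,0],[0,0,0.018],0.02],[[0,0,0],[0,0,0.02],0.02],[[0,0,0],[0,0,0.022],0.02],[[0,0,0],[0,0,0.024],0.02],[[0,0,0],[0,0,0.026],0.02],[[0,0,0],[0,0,0.0275],0.02],[[0,0,0],[0,0,0.029],0.02],[[0,0,0],[0,0,0.03],0.02],[[0,0,0],[0,0,0.031],0.02],[[0,0,0],[0,0,0.032],0.02]]'
python3 -m crank '[[[0,0,0],[0,0,0.0005],0.02],[[0,0,0],[0,0,0.001],0.02],[[0,0,0],[0,0,0.0015],0.02],[[0,0,0],[0,0,0.002],0.02],[[0,0,0],[0,0,0.0025],0.02],[[0,0,0],[0,0,0.003],0.02],[[0,0,0],[0,0,0.003],0.02]]'
```

```text
t: 24.37
tool_pos: [595.3, -226.9, 175.1]
tool_rot: [0.651, 0.759, -0.001, -0.002]
contact_force: [4.2, -0.9, 2.9]
gripper_width: 27.5
t: 24.95
tool_pos: [595.3, -226.9, 172.0]
tool_rot: [0.651, 0.759, -0.001, -0.002]
contact_force: [3.6, -1.7, 0.9]
gripper_width: 27.5
```

```bash

python3 -m crank '[[[0,0,0],[0,0,0.0005],0.02],[[0,0,0],[0,0,0.001],0.02],[[0,0,0],[0,0,0.0015],0.02],[[0,0,0],[0,0,0.002],0.02],[[0,0,0],[0,0,0.002],0.02]]'
python3 -m crank '[[[0,0,0],[0,0,0.0005],0.02],[[0,0,0],[0,0,0.001],0.02],[[0,0,0],[0,0,0.0015],0.02],[[0,0,0],[0,0,0.0015],0.02]]'
```

```text
t: 25.37
tool_pos: [595.4, -226.9, 171.4]
tool_rot: [0.651, 0.759, -0.001, -0.002]
contact_force: [-0.2, -0.1, 13.1]
gripper_width: 27.3
t: 25.7
tool_pos: [595.4, -226.9, 171.4]
tool_rot: [0.651, 0.759, -0.001, -0.001]
contact_force: [-1.6, 0.5, 14.8]
gripper_width: 27.7
```

The bottom stop is reached: exactly 100.0 mm of travel, and the force rose to 15 N with no more motion. I'll release and retreat upward.

```bash

python3 -m crank '[[[0,0,0],[0,0,0],0.028],[[0,0,0],[0,0,0],0.04],[[0,0,0],[0,0,0],0.06],[[0,0,0],[0,0,0],0.07],[[0,0,0],[0,0,0],0.07],[[0,0,0],[0,0,-0.015],0.07],[[0,0,0],[0,0,-0.04],0.07],[[0,0,0],[0,0,-0.07],0.07],[[0,0,0],[0,0,-0.1],0.07],[[0,0,0],[0,0,-0.14],0.07],[[0,0,0],[-0.03,0,-0.16],0.07],[[0,0,0],[-0.07,0,-0.16],0.07],[[0,0,0],[-0.11,0,-0.16],0.07],[[0,0,0],[-0.13,0,-0.16],0.07],[[0,0,0],[-0.13,0,-0.16],0.07],[[0,0,0],[-0.13,0,-0.16],0.07]]'
python3 - <<'E'
from g import *
togo([595.2,-227,171])
o=[]
for n in("scene","side"):
    im=capture(n)["frame"]
    for p,c in (([0,-122,173],(0,255,0)),):
        u=proj(n,rig(V,[p]))[0];cv2.drawMarker(im,tuple(int(round(x)) for x in u),c,cv2.MARKER_CROSS,5,1)
    im=im[115:290,165:325] if n=="scene" else im[110:285,215:325]
    o.append(cv2.resize(im,None,fx=2.9,fy=2.9,interpolation=cv2.INTER_CUBIC))
cv2.imwrite("pics/down.png",np.hstack(o))
E
```

```text
t: 27.03
tool_pos: [615.1, -356.3, 330.1]
tool_rot: [0.652, 0.758, -0.001, -0.002]
contact_force: [-0.2, 0.9, -0.3]
gripper_width: 70.0
tcp [ 615.1 -356.3  330.1] rig [   0.5 -253.3  330.1] F [-0.15  0.87 -0.28] w 70.0 t 27.03
shift m [0.1303 0.0004 0.1595] turn [-0.004  -0.0028 -0.0032]
```

View pics/down.png

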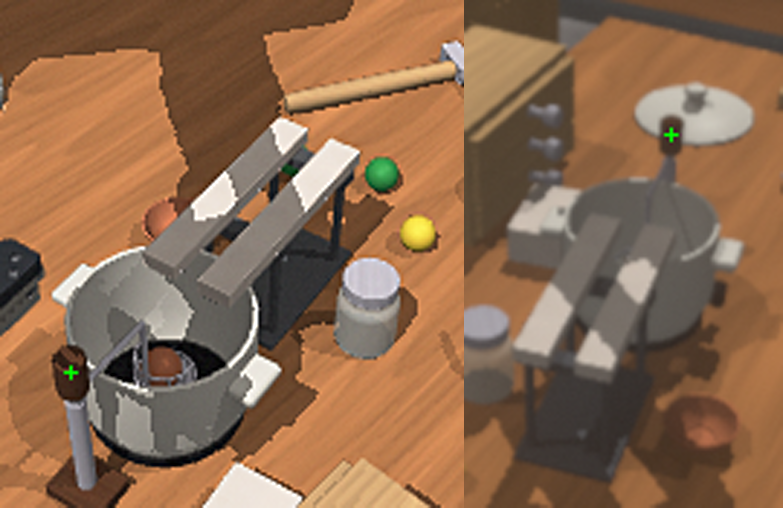

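The knob is on its fully-down mark at crop (70,372) and (671,134). The globe lies in the basket at the bottom of the pot (165,362), the bystanders have not moved, and the gripper is clear. Handing in.

```bash
python3 -c "
from workcell import *
print(close_job())"
```

```text
the job is handed in; nothing more can be done
None
```

The copper globe is in the basket at the bottom of the pot, and the job was handed in at about 27 s of the 64 s allowed.

- **Raising the lift:** I gripped the knob and raised it to the upper stop. It stopped moving at 25 N, and the picture showed the knob and basket on their fully raised marks.
- **Rolling the globe:** I pushed it along the slot from behind with closed fingers at about 20–30 mm/s until it sat in the basket. It was never gripped or lifted, and the contact force stayed around the 1 N noise level.
- **Lowering the lift:** I lowered it at about 20–24 mm/s to the lower stop, 100 mm below the grip height. It stopped there at 15 N. Then I let go and backed away.

In the last picture the knob was on its fully-down mark, the globe was in the basket and the gripper was clear. The bystanders in that picture were where they started; I did not look again at the tin and the screwdriver, which lay outside it.

Two small disagreements:
- The upward travel came out as 76 mm, against about 79 mm estimated from the cameras. The stop and the picture both confirmed it was fully raised.
- The side camera could not measure the globe's position while the gripper hid it, so I relied on the scene camera during the roll.

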